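# Refit the tube shaker's return spring and its interlock key

## Task

Put the tube shaker back in service: hook the loose tension spring through the hole of the shaker's bracket, then stretch it and drop its flat eye over the post, so that it stays there under tension. Then take the interlock key from its parking block and push its flat tongue straight down into the slot of the shaker's switch until the head sits home, and let go of everything. Do not knock over the beaker or the flask.

Things in the scene. Friction and masses are not known exactly. Their poses are not given: they have to be found in the camera images.
- spring_mid (a point): Centre of the coil of a steel tension spring lying level on two plywood ridges 54 mm apart, its axis 48 mm above the table. Coil 14 mm thick, from y = -40 to +36 mm along the spring's y axis; free space below between the ridges; grip it here, across x. Hook at the -y end, flat eye at +y, z up. About 50 g, stays straight; only the eye end slides out along +y.
- hook_foot (a point): Lower end of the straight leg of the spring's hook: 4 mm wire straight down from the axis at y = -52 mm from the coil centre; this point is 32 mm below the axis. From here the tip goes 8 mm further down, bending 3 mm towards the coil: its lowest point is 40 mm below the axis.
- eye (a point): Centre of the flat steel eye at the spring's other end: a plate 22 mm wide (x), 24 mm long (y), 8 mm thick (z) with a vertical 14 mm round hole. Relaxed it lies 53 mm from the coil centre (105 mm from the hook's leg), at axis height. To be gripped across x on its sides.
- eye_end (a joint): Stretch of the spring in m: 0 relaxed, at most 0.045. Pulling takes 1.5 N at the start plus 0.25 N per mm (about 8 N when fitted).
- hole (a point): Top centre of the 10 mm through hole in the shaker's bracket, a level steel plate 30 x 24 x 6 mm, 32 mm free below. Shaker's +y points from hole to post, z up. Once hooked, the coil lies in two saddles (notches 22 mm wide, 19 and 81 mm from the hole towards the post), axis 8 mm above this point; let go there. The relaxed eye then ends short of the post, free on both sides and below.
- post_top (a point): Top of the shaker's upright steel post, 8 mm in diameter, tip tapered to 6 mm, 135 mm from the hole along the shaker's +y. A shoulder 16 mm in diameter lies 11 mm below this point. The fitted eye's centre lies 6 to 7 mm below this point. To pass over the tip the eye's centre must be 4 mm or more above it; raising the eye some 20 mm with the spring level draws the hook out.
- key_grip (a point): Centre of the head of the interlock key: upright black head 14 (x) by 28 (y) by 40 mm high; below it a flat steel tongue 4 (x) by 16 (y) mm, 22 mm long. About 60 g. This point is 20 mm above the shoulder where the tongue begins. It stands in a grey parking block 34 x 50 x 35 mm, shoulder on the block's top. Grip it across x, lift straight up.
- slot (a point): Centre of the slot mouth in the top of the white interlock switch on the shaker (36 x 44 x 45 mm, top 70 mm above the table), 70 mm from the hole, away from the post. Slot 7 mm (shaker x) by 19 mm (shaker y), 26 mm deep, 2 mm chamfers; the key goes in either way round. Home: key shoulder on the switch's top, key_grip 20 mm above this point.
- beaker: Glass beaker, 60 mm wide and 75 mm high, standing loose on the table; origin at the centre of its bottom.
- flask: Conical glass flask, 74 mm wide and 104 mm high, standing loose on the table; origin at the centre of its bottom.
- spring: The whole spring without its eye end; origin and axes as point spring_mid.
- key: The interlock key; origin at the centre of the shoulder, where the tongue begins; axes as point key_grip.
Things that resemble listed ones, but are neither listed nor needed, are in the scene too. Of the things that look like the spring, the middle-sized one is meant.

How it is judged:
On the way, in this order (a step that is already met when the one before it is completed fails the run):
1. the hook stands in the bracket's hole (horizontal distance between hook_foot and hole below 0.009 m and z of hook_foot in the frame of hole between -0.03 and -0.004 m), for 0.2 s.
2. the eye is over the post, the spring stretched and still hooked (all of step 1 and horizontal distance between eye and post_top below 0.006 m and z of eye in the frame of post_top between -0.012 and -0.003 m and value of joint eye_end above 0.015 m), for 0.2 s.
3. the key's tongue is home in the switch slot (horizontal distance between key_grip and slot below 0.006 m and z of key_grip in the frame of slot below 0.024 m and angle between key_grip's own z axis and vertical below 0.12 rad and angle between the y axis of key_grip and the y axis of slot, either way round below 0.15 rad), for 0.2 s.
At the end, for the whole second after the job is handed in: Hook leg in the hole: foot 4-30 mm below the plate top, within 9 mm of centre; eye within 6 mm of the post, 3-12 mm below its top, spring stretched over 15 mm; key upright, within 6 mm of the slot centre, turned under 0.15 rad, shoulder under 4 mm from the switch; all at rest (all of step 2 and all of step 3 and linear speed of each of spring, key below 0.02 m/s); the robot touches nothing.
It fails at once if the beaker or the flask is knocked over (angle between any of beaker, flask's own z axis and vertical above 0.6 rad).
It also fails if it takes over 61 s, if anything falls off the work surface, if the arm or the gripper's body presses on something with over 40 N, if the wrist force passes 120 N, or if a joint passes its speed limit or range.

## Robot

A 6-joint arm with a two-finger parallel gripper is mounted at the origin on the work surface. World frame = base frame: x ahead of the robot, y to its left, z up, the work surface at z = 0. Lengths are in m, angles in rad, forces in N, time in s.
With the tool pointing down it reaches from about 0.25 to 0.725 m from the base axis. Payload 4 kg.
Tool frame: the origin (TCP) lies midway between the tips of the shut fingers; the grasp point (between the pads) lies 19 mm behind it; x points along the fingers, y is the direction in which the jaws open and shut, and the axes are right-handed (so a half turn about x gives the same grasp; the last joint's range is limited). The gripper opens to 85 mm and grips with 20 to 120 N. Pads are 22 mm wide; open, the fingers measure 114 mm over their backs; the gripper's body (76 mm by 85 mm) begins 54 mm behind the grasp point. The pads swing forward as they close: fully open they stand 13 mm farther back than shut.
Start: joints at [-1.327, 0.241, 0.005, 1.335, 0, 1.571], TCP at [0.121, -0.485, 0.231] pointing down, gripper open.
Joint ranges: [-2.72, 2.72], [-1.05, 1.87], [-1.09, 1.28], [-1.99, 2.15], [-1.42, 1.44], [-3.14, 3.14]. Speed limits (rad/s): [2.79, 2.79, 3.14, 3.14, 3.14, 3.14].

## Interface

Orientations are given as a unit quaternion [x, y, z, w].
In Python, from workcell import * gives the robot as it stands.
- The arm moves only by the tool play_rows, never from a script. Its argument "plan" is a list of rows, each a list of 7 numbers: the shift along the tool's x, y, z in mm, then the turn, a rotation vector about the tool's x, y, z in rad, then the closure, from -1 (fully open) to 1 (shut). In form: [[x, y, z, rx, ry, rz, grip], ...]. A call has 1 to 20 rows; each row shifts and turns the commanded pose from where the row before left it, along the tool's axes as they then stand; what a row does not reach is not made up. A row lasts 1/12 s, in which the tool goes at most 41.7 mm and 7.16 degrees, less where a joint would pass 70% of its speed; a pose out of reach is approached as far as the arm can. A call with a gripper value outside its range is refused whole. The fingers move at their own pace and stop on an object; the grip force is fixed at half the most. Time passes only in rows, so rows that do not move let the fingers close. It gives the time, the measured TCP pose, the force and the opening at its end, in the units of the state.
- get_obs(): the state, without advancing time (a new reading comes with each control period).
- camera(name): name is "scene" or "top" or "wrist"; returns a dict with "frame" (480x640x3 uint8, red, green, blue), "depth" (480x640 float32, m along the optical axis (not along the pixel's ray), 0 where there is no reading), "fx", "fy", "cx", "cy" (pixels), "camera_from_world" (4x4, takes a point from world to camera coordinates). Camera axes: x right, y up, looking along -z (the intrinsics and any distortion apply to the point x, -y, -z); pixel columns grow to the right and rows downward; lengths in m; the calibration is good to about 2 mm. A picture is of the moment at which its call begins.
- job_done(): hands the job in, once; it reports no verdict.
Trained networks look in a picture, given as the dict that the camera call returned (one of the last four; its "shot" number tells which), for a name from the list of things; names that differ only in an ending like _2 or _b are one class to them, and where a whole thing is asked for, a point or a joint stands for the part that bears it (a point fixed in the world has none). Each returns a list of dicts, best first, with "confidence" (0 to 1); they miss things now and then, are a little off and sometimes report something else, mostly with a low value. They report only what shows in the picture. A call takes as long as a camera call. They do not tell look-alikes from the thing itself.
- search_frame(thing, picture): "centre" ([x, y, z] in m, in world coordinates, good to about 4 mm: the middle of the surface that is visible of it).
- pinpoint(thing, picture): "centre" ([x, y, z] in m, in world coordinates, good to about 4 mm: a listed point, or the origin of a listed thing).
The state is a dict: "clock": time; "joint_pos": joint angles; "joint_vel": joint speeds; "tau": joint torques, N m; "eef_pos": TCP position; "tool_rot": TCP orientation; "ft_force": force on the tool from outside, world axes, zero at the start; "ft_torque": the same for the moment, N m; "grip_width": finger opening in m.
Only numpy, scipy, OpenCV 4.12 (cv2) and the standard library are available. Lean on these libraries where they do the work, as an engineer would, in place of code of your own. Each camera call takes 0.05 s, during which the arm holds its last target. There are 200 camera calls.

## Working session

There is one attempt and no reset: what is moved stays moved. The work goes in short steps, Python scripts to look and compute and a tool call to move; the robot and the scene stay as the last step left them, time stands still between calls to the robot, and variables do not carry over. Pictures are saved under pics/ and viewed, about 8 in all and at most 12, crops included, and the job is handed in when it is done.

Besides the shell and the picture viewer there is one more tool, called after "Emit:" by a JSON object that holds its "method" and its "body", one argument or row to a line. play_rows: Moves the arm, as the interface text tells. Its arguments: {"type":"object","properties":{"plan":{"type":"array","items":{"type":"array","items":{"type":"number"}}}},"required":["plan"]}

```bash
mkdir -p pics
cat > h.py <<'E'
from workcell import *
import numpy as np, cv2
def save(d,n,crop=None,s=1):
    f=d["frame"][:,:,::-1]
    if crop: r0,r1,c0,c1=crop; f=f[r0:r1,c0:c1]
    cv2.imwrite("pics/"+n,cv2.resize(f,None,fx=s,fy=s,interpolation=cv2.INTER_CUBIC))
def pix(d,p):
    c=d["camera_from_world"]@np.append(p,1); return np.round([d["cx"]+d["fx"]*c[0]/-c[2], d["cy"]-d["fy"]*c[1]/-c[2]]).astype(int)
def world(d,u,v,depth=None):
    z=d["depth"][v,u] if depth is None else depth
    c=np.array([(u-d["cx"])/d["fx"]*z,-(v-d["cy"])/d["fy"]*z,-z,1]); return (np.linalg.inv(d["camera_from_world"])@c)[:3]
E
python3 - <<'E'
from h import *
for n in("top","scene"):
    d=camera(n); save(d,n+"1.png")
    print(n,np.round(np.linalg.inv(d["camera_from_world"])[:3],2).tolist(),d["fx"])
    for t in "spring_mid hook_foot eye hole post_top key_grip slot beaker flask".split():
        for r in pinpoint(t,d): print(t,round(r["confidence"],2),np.round(r["centre"],4),pix(d,r["centre"]))
print(get_obs())
E
```

```text
top [[0.03, 0.98, -0.18, 0.3], [-1.0, 0.03, 0.0, 0.03], [0.01, 0.18, 0.98, 1.24]] 610.1729014110996
spring_mid 0.67 [ 0.5248 -0.1021  0.0477] [382 255]
spring_mid 0.63 [ 0.2444 -0.2851  0.0155] [472 401]
spring_mid 0.51 [ 0.5755 -0.2058  0.0029] [430 236]
hook_foot 0.69 [ 0.4682 -0.0998  0.019 ] [379 285]
hook_foot 0.62 [ 0.5299 -0.2192  0.006 ] [437 258]
eye 0.62 [ 0.6145 -0.221   0.0084] [437 217]
eye 0.6 [ 0.2882 -0.3447  0.0168] [502 379]
eye 0.58 [ 0.5798 -0.1091  0.0505] [386 228]
hole 0.97 [0.5564 0.174  0.0649] [243 233]
post_top 0.55 [0.5535 0.3054 0.0751] [175 231]
key_grip 0.67 [ 0.5239 -0.1023  0.0492] [382 255]
key_grip 0.54 [ 0.5021 -0.3149  0.0556] [490 269]
key_grip 0.47 [0.5561 0.3069 0.0769] [174 230]
slot 0.56 [0.5591 0.1004 0.0702] [280 232]
beaker 0.7 [ 7.203e-01 -2.400e-01 -5.000e-04] [445 170]
flask 0.6 [ 0.7273 -0.0836 -0.0018] [372 165]
scene [[0.83, -0.36, 0.43, 0.88], [0.56, 0.53, -0.64, -0.61], [-0.0, 0.77, 0.64, 0.68]] 517.941519148759
spring_mid 0.94 [ 0.2441 -0.2826  0.0118] [120 296]
spring_mid 0.7 [ 0.5248 -0.1039  0.0477] [309 285]
spring_mid 0.7 [ 0
[... 707 characters left out ...]
 0.727  -0.0841 -0.0013] [419 349]
{'clock': 1.0, 'joint_pos': array([-1.32700574e+00,  2.40584584e-01,  5.01971287e-03,  1.33522328e+00,
       -2.81878831e-06,  1.57078384e+00]), 'joint_vel': array([ 0.00037296, -0.0001023 ,  0.00041705,  0.00054494,  0.00111009,
        0.00075534]), 'tau': array([-8.47915671e-04, -3.72209930e+01,  2.52700335e+01,  1.03721937e-03,
       -5.30378190e-05, -6.84873470e-06]), 'eef_pos': array([ 0.12069055, -0.48521501,  0.23132171]), 'tool_rot': array([-0.70185885, -0.08598109,  0.70186012, -0.08598707]), 'ft_force': array([ 0.21657446,  0.3545765 , -0.29087291]), 'ft_torque': array([ 0.00801956, -0.04499222, -0.01308638]), 'grip_width': 0.08562305311775638}
```

View pics/top1.png

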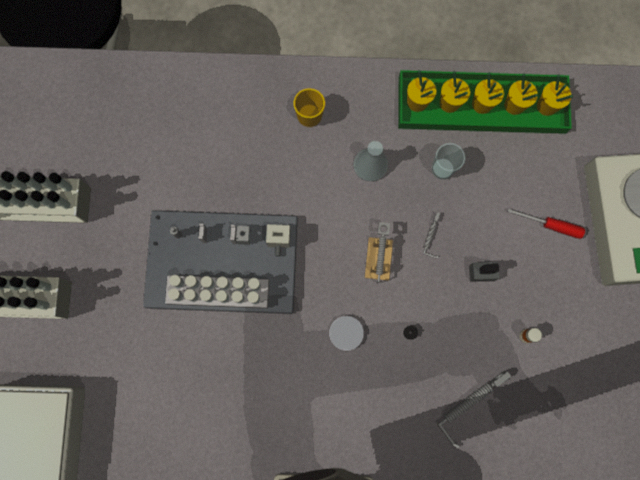

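View pics/scene1.png

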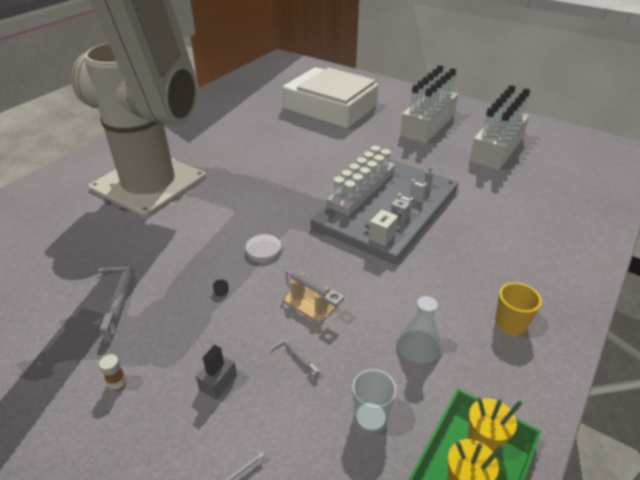

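The picture shows three springs: on plywood ridges at (382,255) in the middle, a small one flat on the table at (432,235), and a large one at (475,405). The middle-sized one on ridges fits the description. Key candidates are the block at (488,270); the screwdriver and the vial are not keys. The shaker's switch is at (278,235), its bracket at (241,233) and its post at (174,231). The saddle is at (202,231).

```bash
cat >> h.py <<'E'
from scipy.spatial.transform import Rotation as Ro
def tool():
    o=get_obs(); return np.array(o["eef_pos"]),Ro.from_quat(o["tool_rot"]).as_matrix(),o
def go(target,jawdeg=None):
    "turn about tool x first (rad), then shift (mm) in turned tool axes; tool x down assumed"
    p,R,o=tool(); a=np.degrees(np.arctan2(R[1,1],R[0,1])); t=0
    if jawdeg is not None:
        t=-np.radians((jawdeg-a+90)%180-90)
    R2=R@Ro.from_rotvec([t,0,0]).as_matrix()
    print("tcp",p.round(4),"xaxis",R[:,0].round(3),"jaw",a.round(2),"j",o["joint_pos"].round(2),"turn",round(t,4),"shift",(1000*R2.T@(np.array(target)-p)).round(1),"F",o["ft_force"].round(1),"clk",round(o["clock"],2),"w",round(o["grip_width"],4))
E
python3 - <<'E'
from h import *
p,R,o=tool(); d=camera("wrist"); W=np.linalg.inv(d["camera_from_world"])
print("cam in tool",(R.T@(W[:3,3]-p)).round(4),"axes",(R.T@W[:3,:3]).round(3).tolist(),R.round(3).tolist())
d=camera("top"); save(d,"c1.png",(190,310,330,530),4)
go([0.47,-0.10,0.25],84.5)
E
```

```text
cam in tool [-0.1429  0.0003 -0.0756] axes [[-0.0, 0.291, -0.957], [1.0, -0.001, -0.0], [-0.001, -0.957, -0.291]] [[-0.0, 0.241, -0.97], [-0.0, -0.97, -0.241], [-1.0, 0.0, 0.0]]
tcp [ 0.1207 -0.4852  0.2313] xaxis [ 0.  0. -1.] jaw -76.03 j [-1.33  0.24  0.01  1.34  0.    1.57] turn 0.3398 shift [ -18.7 -416.9 -310.8] F [-0.2 -0.5 -1.1] clk 1.1 w 0.0856
```

View pics/c1.png

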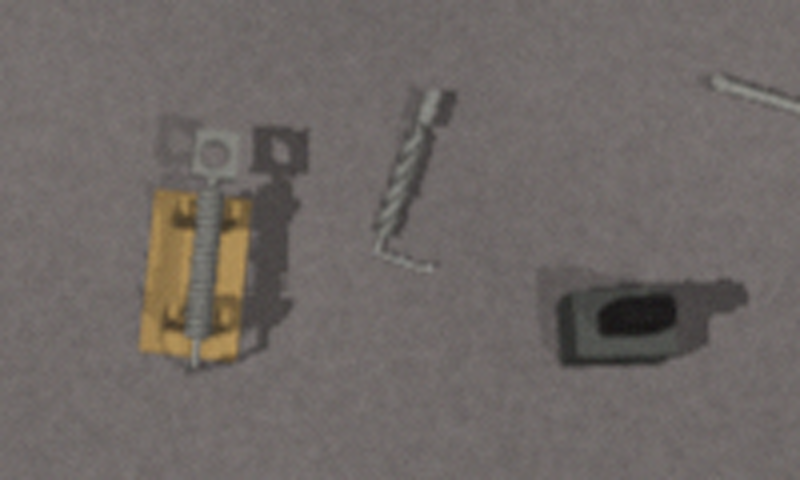

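The crop confirms it: the middle spring is on the ridges, with its eye at crop (215,152) and its hook at (193,362). I'll hover over it for a wrist look.

Emit:
{"method": "play_rows", "body": {
  "plan": [
    [0,0,0,0.1133,0,0,-1],
    [0,0,0,0.1133,0,0,-1],
    [0,0,0,0.1133,0,0,-1],
    [-1,-26.2,-22.8,0,0,0,-1],
    [-1,-26.2,-22.8,0,0,0,-1],
    [-1,-26.2,-22.8,0,0,0,-1],
    [-1,-26.2,-22.8,0,0,0,-1],
    [-1,-26.2,-22.8,0,0,0,-1],
    [-1,-26.2,-22.8,0,0,0,-1],
    [-1,-26.2,-22.8,0,0,0,-1],
    [-1,-26.2,-22.8,0,0,0,-1],
    [-1,-26.2,-22.8,0,0,0,-1],
    [-1,-26.2,-22.8,0,0,0,-1],
    [-1,-26.2,-22.8,0,0,0,-1],
    [-1,-26.2,-22.8,0,0,0,-1],
    [-1,-26.2,-22.8,0,0,0,-1],
    [-1,-26.2,-22.8,0,0,0,-1],
    [-1,-26.2,-22.8,0,0,0,-1],
    [-1,-26.2,-22.8,0,0,0,-1],
    [0,0,0,0,0,0,-1]
  ]
}}

```text
clock: 2.77
eef_pos: [0.528, -0.0989, 0.2468]
tool_rot: [0.707, -0.031, -0.706, -0.032]
ft_force: [0.1, -0.8, -0.2]
grip_width: 0.0854
```

Run:
```python
from h import *
d=camera("wrist"); save(d,"w1.png")
for t in "spring_mid hook_foot eye".split():
    for r in pinpoint(t,d): print(t,round(r["confidence"],2),np.round(r["centre"],4),pix(d,r["centre"]))
# coil by depth: points 0.05..0.062 high
v,u=np.mgrid[0:480,0:640]; z=d["depth"]
c=np.stack([(u-d["cx"])/d["fx"]*z,-(v-d["cy"])/d["fy"]*z,-z,np.ones_like(z)],-1)
P=(c@np.linalg.inv(d["camera_from_world"]).T)[...,:3]
m=(z>0)&(P[...,2]>0.046)&(P[...,2]<0.065)&(abs(P[...,0]-.525)<.09)&(abs(P[...,1]+.103)<.04)
Q=P[m]; print(m.sum(),Q.min(0),Q.max(0))
for x in np.arange(.455,.6,.01):
    q=Q[abs(Q[:,0]-x)<.003]
    if len(q): print(round(x,3),len(q),q[:,1].min().round(4),q[:,1].max().round(4),q[:,2].max().round(4))
go([0.525,-0.103,0.029],84.5)
```

```text
spring_mid 0.87 [ 0.5744 -0.2069  0.0017] [433 150]
spring_mid 0.62 [ 0.5227 -0.1011  0.0502] [327 223]
hook_foot 0.76 [ 0.5282 -0.2204  0.0063] [448 197]
eye 0.97 [ 0.5739 -0.1043  0.0475] [326 164]
eye 0.61 [ 0.2873 -0.3399  0.0158] [558 402]
eye 0.49 [ 0.6177 -0.2163  0.0081] [444 100]
2032 [ 0.47314956 -0.11842734  0.04600142] [ 0.5914089  -0.08392577  0.05741922]
0.475 24 -0.0987 -0.0947 0.051
0.485 34 -0.1041 -0.0931 0.0559
0.495 109 -0.1132 -0.0839 0.0565
0.505 113 -0.1057 -0.0844 0.0561
0.515 101 -0.1065 -0.0937 0.0564
0.525 97 -0.1074 -0.0938 0.0567
0.535 103 -0.1082 -0.0946 0.0564
0.545 112 -0.1097 -0.0955 0.0574
0.555 158 -0.1184 -0.0886 0.0568
0.565 60 -0.1149 -0.0991 0.0539
0.575 107 -0.1156 -0.0942 0.0542
0.585 150 -0.1173 -0.0951 0.054
tcp [ 0.5234 -0.1033  0.2471] xaxis [-0.001 -0.    -1.   ] jaw -95.52 j [-0.19  0.3   0.13  1.4  -0.    3.04] turn -0.0004 shift [218.1  -0.5  -1.8] F [-0.5 -0.7 -0.2] clk 2.97 w 0.0855
```

View pics/w1.png

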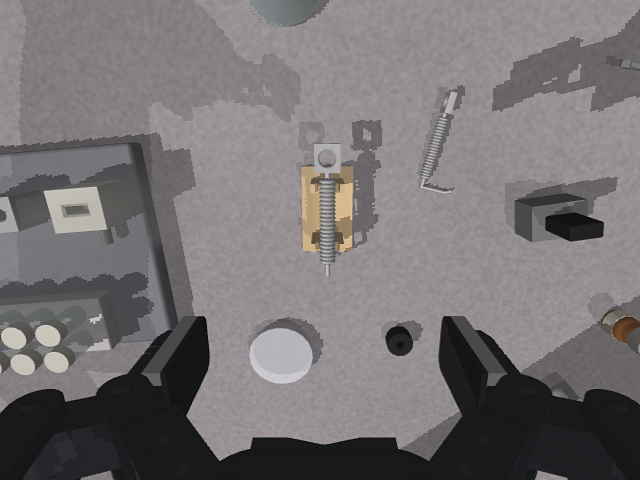

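Emit:
{"method": "play_rows", "body": {
  "plan": [
    [0,-2.3,-2.4,0,0,0,-1],
    [35,0,0,0,0,0,-1],
    [35,0,0,0,0,0,-1],
    [35,0,0,0,0,0,-0.3],
    [35,0,0,0,0,0,-0.3],
    [30,0,0,0,0,0,-0.3],
    [25,0,0,0,0,0,-0.3],
    [13,0,0,0,0,0,-0.3],
    [10,0,0,0,0,0,-0.3],
    [0,0,0,0,0,0,0],
    [0,0,0,0,0,0,1],
    [0,0,0,0,0,0,1],
    [0,0,0,0,0,0,1],
    [0,0,0,0,0,0,1],
    [0,0,0,0,0,0,1],
    [0,0,0,0,0,0,1],
    [0,0,0,0,0,0,1],
    [0,0,0,0,0,0,1]
  ]
}}

```text
clock: 4.47
eef_pos: [0.5281, -0.1013, 0.031]
tool_rot: [0.708, -0.034, -0.705, -0.034]
ft_force: [-1.2, -0.6, 6.1]
grip_width: 0.0127
```

Run:
```python
from h import *
d=camera("wrist"); save(d,"w2.png")
go([0.525,-0.103,0.029],84.5)
```

```text
tcp [ 0.528  -0.1013  0.031 ] xaxis [ 0.003 -0.001 -1.   ] jaw -95.51 j [-0.19  0.48 -0.21  0.88 -0.    3.05] turn -0.0002 shift [2.  2.  2.9] F [-1.   0.2  6.2] clk 4.52 w 0.0127
```

View pics/w2.png

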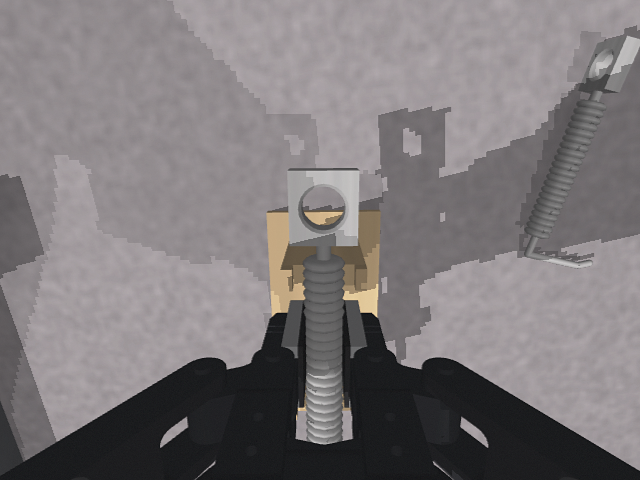

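The spring is gripped by the coil; the eye hole shows at (322,208). I'll lift and turn it.

Emit:
{"method": "play_rows", "body": {
  "plan": [
    [-6,0,0,0,0,0,1],
    [-15,0,0,0,0,0,1],
    [-25,0,0,0,0,0,1],
    [-30,0,0,0,0,0,1],
    [-30,0,0,0,0,0,1],
    [-30,0,0,0,0,0,1],
    [-15,0,0,-0.12,0,0,1],
    [-10,0,0,-0.12,0,0,1],
    [0,0,0,-0.12,0,0,1],
    [0,0,0,-0.12,0,0,1],
    [0,0,0,-0.12,0,0,1],
    [0,0,0,-0.12,0,0,1],
    [0,0,0,-0.12,0,0,1],
    [0,0,0,-0.12,0,0,1],
    [0,0,0,-0.12,0,0,1],
    [0,0,0,-0.12,0,0,1],
    [0,0,0,-0.12,0,0,1],
    [0,0,0,-0.12,0,0,1],
    [0,0,0,-0.12,0,0,1],
    [0,0,0,-0.12,0,0,1]
  ]
}}

```text
clock: 6.18
eef_pos: [0.5263, -0.1006, 0.1904]
tool_rot: [0.495, 0.505, -0.495, 0.505]
ft_force: [-1.4, -0.0, 0.6]
grip_width: 0.0126
```

```bash
cat >> h.py <<'E'
def cloud(d):
    v,u=np.mgrid[0:480,0:640]; z=d["depth"]
    c=np.stack([(u-d["cx"])/d["fx"]*z,-(v-d["cy"])/d["fy"]*z,-z,np.ones_like(z)],-1)
    P=(c@np.linalg.inv(d["camera_from_world"]).T)[...,:3]; P[z<=0]=np.nan; return P
def springtool(d):
    p,R,o=tool(); P=(cloud(d).reshape(-1,3)-p)@R   # tool coords
    Q=P[(abs(P[:,0]+.019)<.015)&(abs(P[:,1])<.02)&(P[:,2]<-.034)&(P[:,2]>-.1)]
    for a in np.arange(-.07,-.034,.004):
        q=Q[abs(Q[:,2]-a)<.002]
        if len(q): print("z",round(a,3),len(q),"y",(1e3*np.percentile(q[:,1],[1,50,99])).round(1),"xmin",(1e3*np.percentile(q[:,0],2)).round(1))
    print("zmin",(1e3*np.percentile(Q[:,2],[.3,1])).round(1))
    for r in pinpoint("eye",d)[:3]: print("eye",round(r["confidence"],2),(1e3*(np.array(r["centre"])-p)@R).round(1))
E
python3 - <<'E'
from h import *
d=camera("wrist"); springtool(d)
go([0.5567,0.22,0.2],1.4)
d=camera("top"); P=cloud(d)
for t in "hole post_top slot".split():
    for r in pinpoint(t,d): print(t,round(r["confidence"],2),np.round(r["centre"],4),pix(d,r["centre"]))
E
```

```text
z -0.062 624 y [-9.6  1.1 12. ] xmin -22.3
z -0.058 881 y [-9.6  1.4 12.1] xmin -22.4
z -0.054 454 y [-9.5  5.4 12.3] xmin -22.4
z -0.05 354 y [-9.6 -5.6 12. ] xmin -22.4
z -0.046 545 y [-9.7 -2.5 12.1] xmin -22.3
z -0.042 927 y [-9.5  1.3 12.2] xmin -22.3
z -0.038 488 y [-9.4  1.3 12.2] xmin -22.2
zmin [-61.9 -61.9]
eye 0.87 [180.4  83.9 121.3]
tcp [ 0.5263 -0.1007  0.1904] xaxis [-0.  0. -1.] jaw 0.75 j [-0.19  0.33  0.02  1.26  0.    1.37] turn -0.0114 shift [  -9.5   38.2 -319.8] F [-0.3  0.1 -0.7] clk 6.28 w 0.013
hole 0.83 [0.5549 0.1729 0.0656] [243 234]
post_top 0.79 [0.5548 0.3075 0.0755] [174 231]
slot 0.93 [0.5584 0.101  0.073 ] [280 232]
slot 0.64 [ 0.5278 -0.0546  0.2088] [365 235]
```

Emit:
{"method": "play_rows", "body": {
  "plan": [
    [-2,-1.1,-30,0,0,0,1],
    [-2,-1.1,-30,0,0,0,1],
    [-2,-1.1,-30,0,0,0,1],
    [-2,-1.1,-30,0,0,0,1],
    [-2,-1.1,-30,0,0,0,1],
    [-2,-1.1,-30,0,0,0,1],
    [-2,-1.1,-30,0,0,0,1],
    [-2,-1.1,-30,0,0,0,1],
    [-2,-1.1,-30,0,0,0,1],
    [-2,-1.1,-30,0,0,0,1],
    [0,0,0,0,0,0,1],
    [0,0,0,0,0,0,1],
    [0,0,0,0,0,0,1]
  ]
}}

```text
clock: 7.57
eef_pos: [0.5115, 0.1987, 0.2101]
tool_rot: [0.497, 0.503, -0.497, 0.503]
ft_force: [-0.6, 0.3, -1.1]
grip_width: 0.0129
```

Run:
```python
from h import *
d=camera("wrist"); springtool(d); save(d,"w3.png",None,1.25); np.save("w3.npy",cloud(d))
p,R,o=tool()
for t in "hole post_top slot".split():
    for r in pinpoint(t,d): print(t,round(r["confidence"],2),np.round(r["centre"],4),pix(d,r["centre"]),"tool",(1e3*(np.array(r["centre"])-p)@R).round(1))
go([0.5567,0.22,0.2],1.4)
```

```text
z -0.062 754 y [-9.9  1.  11.7] xmin -22.1
z -0.058 833 y [-10.    1.   11.7] xmin -22.3
z -0.054 430 y [-9.9 -4.  11.9] xmin -22.2
z -0.05 368 y [-10.    7.6  11.8] xmin -22.2
z -0.046 608 y [-9.8  3.8 11.8] xmin -22.3
z -0.042 904 y [-9.8  0.7 11.9] xmin -22.2
z -0.038 401 y [-9.8  1.1 11.7] xmin -22.0
zmin [-62.5 -62.5]
hole 0.77 [0.5566 0.1765 0.0634] [380 258] tool [146.7  44.8  21.8]
post_top 0.65 [0.559  0.3101 0.0776] [398  68] tool [ 132.5   48.7 -111.8]
slot 0.66 [0.555  0.1018 0.0669] [373 346] tool [143.3  42.3  96.4]
tcp [0.5119 0.1978 0.2103] xaxis [-0. -0. -1.] jaw 0.63 j [ 0.37  0.35  0.1   1.32 -0.    1.93] turn -0.0134 shift [ 10.3  45.4 -21.1] F [ 0.4  0.5 -0.4] clk 7.82 w 0.0125
```

View pics/w3.png

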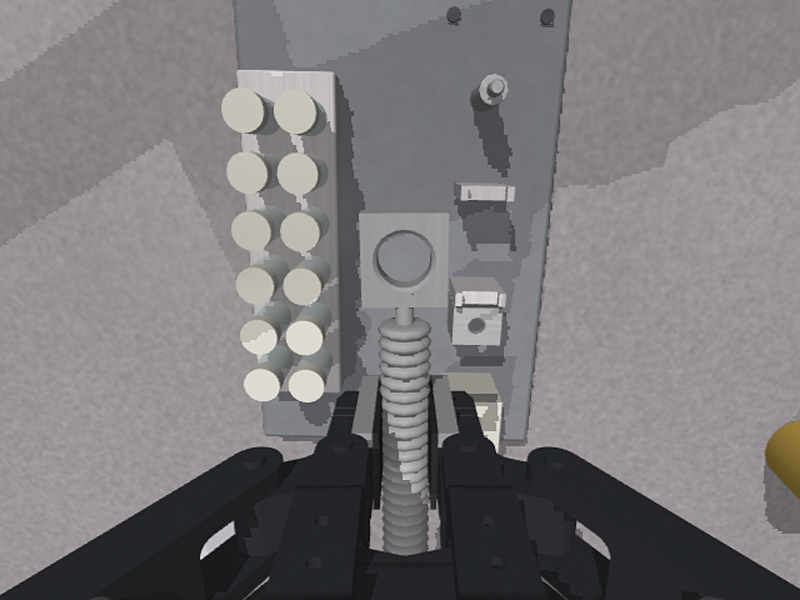

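The shot shows the bracket hole at (477,325), the near saddle at (481,298), the far saddle at (485,193) and the post tip at (496,88), in the 1.25x picture. The spring sits straight in the fingers. Next I'll refine the hole and post positions.

Run:
```python
from h import *
d=camera("wrist"); p,R,o=tool(); P=cloud(d); T=(P-p)@R*1e3
g=cv2.cvtColor(d["frame"],cv2.COLOR_RGB2GRAY)
# plate
w=P[235:285,355:410]; 
m=(P[...,2]>.058)&(P[...,2]<.068); m[:225]=0; m[285:]=0; m[:,:355]=0; m[:,412:]=0
t=T[m]; print("plate tool x med",np.median(t[:,0]),"y",np.percentile(t[:,1],[1,99]).round(1),"z",np.percentile(t[:,2],[1,99]).round(1),"worldz",np.median(P[m][:,2]))
xp=np.median(t[:,0])
# hole: non-plate pixels within
c=np.zeros(g.shape,np.uint8); c[248:272,370:394]=(g[248:272,370:394]<125); n,l,s,cc=cv2.connectedComponentsWithStats(c)
print(s[1:],cc[1:].round(1))
def plane(u,v,zw):
    W=np.linalg.inv(d["camera_from_world"]); r=W[:3,:3]@np.array([(u-d["cx"])/d["fx"],-(v-d["cy"])/d["fy"],-1]); 
    q=W[:3,3]+r*(zw-W[2,3])/r[2]; return q,((q-p)@R*1e3).round(1)
for k in range(1,n):
    if s[k][4]>40: print("hole",plane(*cc[k],np.median(P[m][:,2])))
# post: topmost points
m=np.zeros(g.shape,bool); m[55:95,380:415]=1
h=P[...,2]; print("post max z",np.nanmax(np.where(m,h,np.nan)))
zt=np.nanmax(np.where(m,h,np.nan)); mm=m&(h>zt-.0015); print("post",mm.sum(),P[mm].mean(0).round(4),T[mm].mean(0).round(1))
mm=m&(h>zt-.02)&(h<zt-.008);print("shoulder z",np.percentile(h[mm],[5,50,95]).round(4))
# saddles
for a,b in((140,170),(228,250)):
    s_=P[a:b,360:420]; q=s_[(s_[...,2]>.05)]; print("saddle",q.min(0).round(4),q.max(0).round(4))
print("tubes max z",np.nanmax(P[60:320,175:262,2]), "switch", np.nanmax(P[300:360,375:405,2]))
```

```text
plate tool x med 146.93624023123402 y [30.7 60.4] z [ 0.9 35.9] worldz 0.06341468411768941
[[374 253  14  13 130]] [[380.4 258.9]]
hole (array([0.55753011, 0.17511894, 0.06341468]), array([146.9,  45.4,  23.3]))
post max z 0.07851047295644414
post 54 [0.5584 0.309  0.0776] [ 132.7   47.8 -110.5]
shoulder z [0.0623 0.0663 0.0677]
saddle [0.5432 0.2513 0.0501] [0.5735 0.2594 0.071 ]
saddle [0.5427 0.1813 0.05  ] [0.573  0.1979 0.0704]
tubes max z 0.09188444397224704 switch 0.2582408800867293
```

Emit:
{"method": "play_rows", "body": {
  "plan": [
    [0,15,-10,0,0,0,1],
    [0,15,-10,0,0,0,1],
    [0,15.3,-9.5,0.015,0,0,1],
    [20,0,0,0,0,0,1],
    [25,0,0,0,0,0,1],
    [25,0,0,0,0,0,1],
    [25,0,0,0,0,0,1],
    [15,0,0,0,0,0,1],
    [0,0,0,0,0,0,1],
    [0,0,0,0,0,0,1],
    [0,0,0,0,0,0,1]
  ]
}}

```text
clock: 8.78
eef_pos: [0.5576, 0.229, 0.1016]
tool_rot: [0.501, 0.499, -0.5, 0.5]
ft_force: [0.6, -0.1, 0.6]
grip_width: 0.013
```

Run:
```python
from h import *
go([0.5575,0.175,0.0635],0)
p,R,o=tool()
print("hole in tool",(1e3*(np.array([.5575,.1748,.0634])-p)@R).round(1),"post",(1e3*(np.array([.5584,.309,.0776])-p)@R).round(1))
d=camera("scene"); a,b=pix(d,[.5575,.19,.08]); save(d,"s2.png",(b-60,b+60,a-80,a+80),5)
for t in("hook_foot","hole","eye"):
    for r in pinpoint(t,d)[:2]: print(t,round(r["confidence"],2),np.round(r["centre"],4),pix(d,r["centre"])-[a-80,b-60])
```

```text
tcp [0.5576 0.229  0.1016] xaxis [ 0.002  0.001 -1.   ] jaw -0.14 j [ 0.39  0.52  0.07  1.12 -0.    1.96] turn -0.0025 shift [38.1 -0.2 54.1] F [ 0.6 -0.1  0.6] clk 8.78 w 0.013
hole in tool [38.2 -0.  54.3] post [ 24.1   0.6 -79.9]
hook_foot 0.84 [ 0.1658 -0.2522  0.0078] [-220  138]
hook_foot 0.54 [ 0.5288 -0.2166  0.0024] [-54 215]
hole 0.96 [0.5586 0.1729 0.0628] [75 72]
hole 0.72 [0.5575 0.223  0.1207] [89 35]
eye 0.72 [ 0.2926 -0.3389  0.0145] [-214  196]
eye 0.68 [0.5569 0.173  0.0637] [75 71]
```

View pics/s2.png

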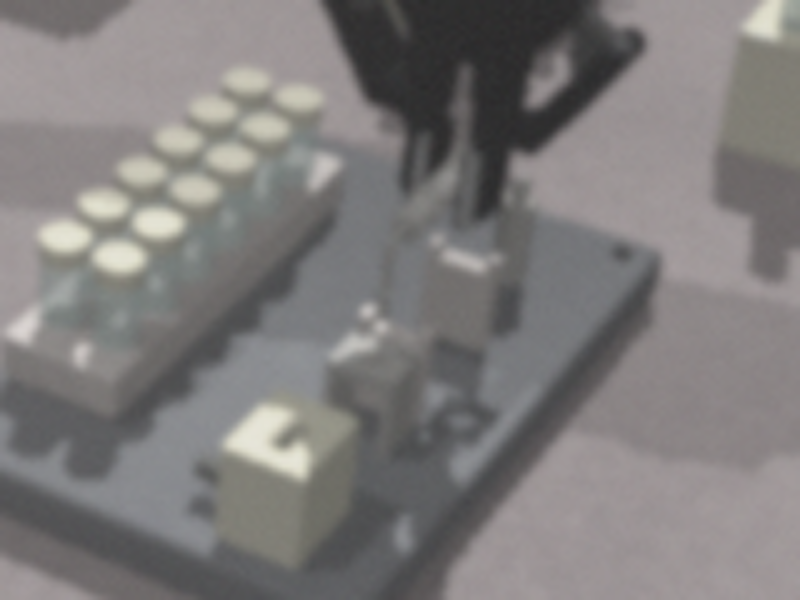

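Emit:
{"method": "play_rows", "body": {
  "plan": [
    [0,-0.5,0.7,0,0,0,1],
    [5,0,0,0,0,0,1],
    [5,0,0,0,0,0,1],
    [5,0,0,0,0,0,1],
    [4,0,0,0,0,0,1],
    [4,0,0,0,0,0,1],
    [3,0,0,0,0,0,1],
    [0,0,0,0,0,0,1],
    [0,0,0,0,0,0,1]
  ]
}}

```text
clock: 9.73
eef_pos: [0.5559, 0.2282, 0.0739]
tool_rot: [-0.5, -0.5, 0.501, -0.499]
ft_force: [0.6, 0.5, -0.7]
grip_width: 0.0129
```

Run:
```python
from h import *
d=camera("wrist"); springtool(d)
go([0.5575,0.175,0.0535],0)
d=camera("scene"); print(pix(d,[.5575,.174,.0634])); save(d,"s3.png",(160,260,350,470),6)
```

```text
z -0.062 607 y [-10.    0.9  11.5] xmin -21.9
z -0.058 890 y [-10.1   0.8  11.7] xmin -22.0
z -0.054 457 y [-9.9 -3.1 11.8] xmin -21.9
z -0.05 354 y [-10.   -6.   11.6] xmin -21.8
z -0.046 537 y [-10.    4.8  11.7] xmin -21.7
z -0.042 918 y [-9.8  1.  11.8] xmin -21.9
z -0.038 499 y [-9.9  1.  11.8] xmin -22.0
zmin [-79.4 -61.8]
tcp [0.5563 0.2284 0.0745] xaxis [ 0.  0. -1.] jaw -0.11 j [ 0.39  0.54  0.04  1.06 -0.    1.96] turn -0.0019 shift [21.   1.2 53.4] F [-0.1 -0.5 -0.7] clk 9.83 w 0.0126
[401 203]
```

View pics/s3.png

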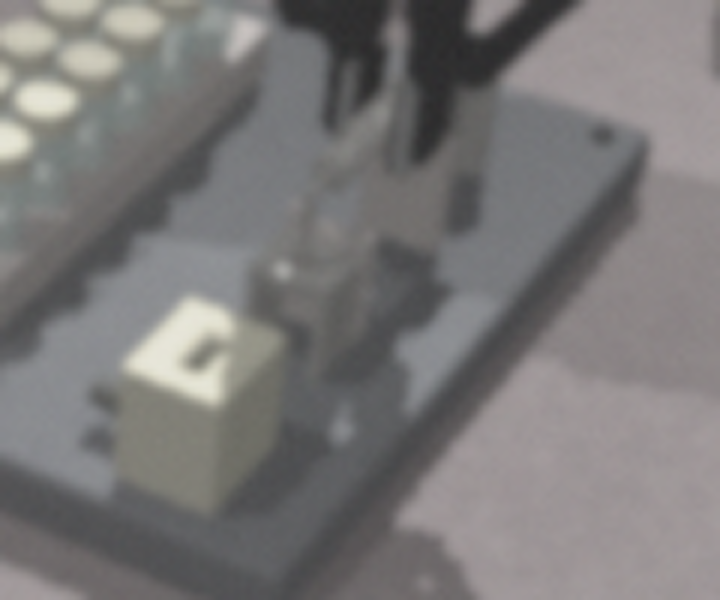

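The hook leg comes down onto the plate at crop (310,215), and there is no contact force. I'll lower it the rest of the way.

Emit:
{"method": "play_rows", "body": {
  "plan": [
    [5,0,0,0,0,0,1],
    [5,0,0,0,0,0,1],
    [4,0,0,0,0,0,1],
    [3,0,0,0,0,0,1],
    [3,0,0,0,0,0,1],
    [0,0,0,0,0,0,1],
    [0,0,0,0,0,0,1]
  ]
}}

```text
clock: 10.47
eef_pos: [0.5561, 0.2283, 0.0541]
tool_rot: [-0.5, -0.5, 0.5, -0.5]
ft_force: [0.4, 0.4, -0.2]
grip_width: 0.0129
```

Run:
```python
from h import *
d=camera("wrist"); springtool(d)
go([0.5575,0.175,0.0535],0)
```

```text
z -0.062 637 y [-9.8  1.2 11.8] xmin -22.2
z -0.058 876 y [-9.8  0.9 11.9] xmin -22.2
z -0.054 460 y [-9.7  5.4 12. ] xmin -22.2
z -0.05 361 y [-9.8 -5.7 11.9] xmin -22.3
z -0.046 539 y [-9.7  5.1 12. ] xmin -22.3
z -0.042 917 y [-9.6  1.2 12. ] xmin -22.4
z -0.038 482 y [-9.7  1.2 12. ] xmin -22.3
zmin [-88.2 -87.6]
tcp [0.5561 0.2283 0.0541] xaxis [-0. -0. -1.] jaw -0.11 j [ 0.39  0.56  0.01  1.02 -0.    1.96] turn -0.0019 shift [ 0.6  1.4 53.3] F [ 0.5 -0.1  0. ] clk 10.57 w 0.0126
```

Emit:
{"method": "play_rows", "body": {
  "plan": [
    [1,0,0,0,0,0,1],
    [0,0,0,0,0,0,0.6],
    [0,0,0,0,0,0,0.3],
    [0,0,0,0,0,0,0.3],
    [0,0,0,0,0,0,0.3],
    [0,0,0,0,0,0,0.3],
    [-10,0,0,0,0,0,0.3],
    [-15,0,0,0,0,0,0.3],
    [-25,0,0,0,0,0,0.1],
    [-20,0,0,0,0,0,0.1],
    [0,0,-20,0,0,0,0.1],
    [0,0,-20,0,0,0,0.1],
    [0,0,-10,0,0,0,0.1],
    [0,0,0,0,0,0,0.1],
    [0,0,0,0,0,0,0.1]
  ]
}}

```text
clock: 11.82
eef_pos: [0.5558, 0.2784, 0.1231]
tool_rot: [-0.5, -0.5, 0.501, -0.5]
ft_force: [0.1, 0.4, 0.2]
grip_width: 0.0384
```

Run:
```python
from h import *
go([0.556,0.278,0.055],0)
d=camera("wrist"); save(d,"w4.png"); P=cloud(d); p,R,o=tool(); T=(P-p)@R*1e3
for t in "hole post_top eye hook_foot slot".split():
    for r in pinpoint(t,d): print(t,round(r["confidence"],2),np.round(r["centre"],4),pix(d,r["centre"]),"tool",(1e3*(np.array(r["centre"])-p)@R).round(1))
h=P[...,2]; m=(abs(P[...,0]-.557)<.02)&(P[...,1]>.262)&(P[...,1]<.298)&(h>.07)&(h<.085)
t=T[m]; print("eye plate",len(t),np.percentile(t,[1,50,99],axis=0).round(1).tolist(),np.median(h[m]))
m=(abs(P[...,0]-.557)<.015)&(P[...,1]>.300)&(P[...,1]<.32)&(h>.06)
zt=np.nanmax(h[m]); mm=m&(h>zt-.0015); print("post",mm.sum(),zt,P[mm].mean(0).round(4),T[mm].mean(0).round(1))
```

```text
tcp [0.5558 0.2784 0.1231] xaxis [-0.001 -0.001 -1.   ] jaw -0.04 j [ 0.46  0.54  0.17  1.2  -0.    2.04] turn -0.0007 shift [68.1  0.2  0.3] F [0.1 0.4 0.2] clk 11.82 w 0.0384
hole 0.92 [0.5571 0.1731 0.0628] [323 427] tool [ 60.3   1.5 104.6]
post_top 0.56 [0.5585 0.3111 0.076 ] [326 216] tool [ 46.9   2.7 -33.4]
post_top 0.51 [0.5548 0.2278 0.0733] [319 361] tool [49.7 -0.9 49.9]
eye 0.81 [0.5536 0.279  0.0723] [317 274] tool [50.7 -2.2 -1.3]
slot 0.71 [0.5573 0.173  0.0627] [324 427] tool [ 60.4   1.7 104.7]
eye plate 1607 [[46.2, -9.2, -12.8], [47.8, 1.7, -0.2], [52.7, 12.6, 14.3]] 0.0751420318778327
post 57 0.07886556821215998 [0.5587 0.3092 0.0778] [ 45.2   2.8 -31.5]
```

View pics/w4.png

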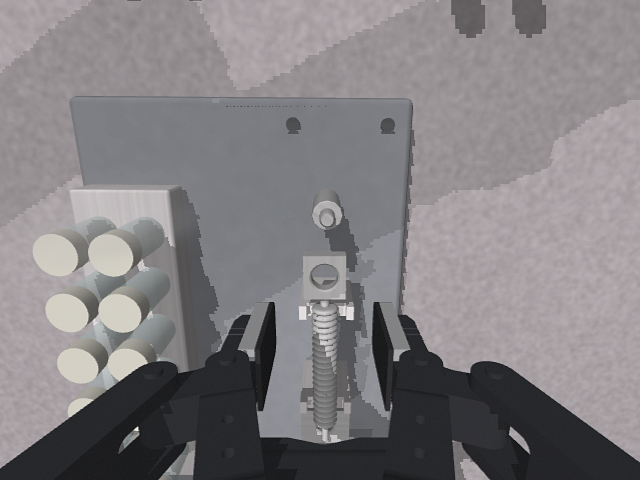

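Wrist view: the coil lies in both saddles and the hook is in the hole at (324,427). The eye is at (324,278) and the post tip is at (327,214). Now I'll grip the eye.

Emit:
{"method": "play_rows", "body": {
  "plan": [
    [10,0.5,-0.6,0,0,0,0.1],
    [20,0,0,0,0,0,0.1],
    [20,0,0,0,0,0,0.1],
    [12,0,0,0,0,0,0.1],
    [8,0,0,0,0,0,0.1],
    [0,0,0,0,0,0,0.1],
    [0,0,0,0,0,0,1],
    [0,0,0,0,0,0,1],
    [0,0,0,0,0,0,1],
    [0,0,0,0,0,0,1],
    [0,0,0,0,0,0,1],
    [0,0,0,0,0,0,1],
    [-5,0,0,0,0,0,1],
    [-5,0,0,0,0,0,1],
    [-4,0,0,0,0,0,1],
    [0,0,0,0,0,0,1],
    [0,0,0,0,0,0,1]
  ]
}}

```text
clock: 13.53
eef_pos: [0.5572, 0.2792, 0.0681]
tool_rot: [0.501, 0.499, -0.5, 0.5]
ft_force: [-1.1, -0.5, -0.1]
grip_width: 0.0204
```

```bash
cat >> h.py <<'E'
def eyepost():
    d=camera("wrist"); P=cloud(d); p,R,o=tool(); T=(P-p)@R*1e3; h=P[...,2]
    m=(abs(T[...,1]-1.5)<14)&(T[...,2]>-17)&(T[...,2]<15)&(abs(T[...,0]+22)<7)
    t=T[m]; print("eye plate",len(t),np.percentile(t,[1,50,99],axis=0).round(1).tolist(),np.median(h[m]).round(4))
    m=(abs(P[...,0]-.557)<.015)&(P[...,1]>.300)&(P[...,1]<.32)&(h>.06)&(h<.080)&(T[...,2]<-14)
    if m.sum():
        zt=np.nanmax(h[m]); mm=m&(h>zt-.0015); print("post",mm.sum(),zt,T[mm].mean(0).round(1))
    return d
E
python3 - <<'E'
from h import *
d=eyepost(); go([0.556,0.278,0.055],0)
E
```

```text
eye plate 4058 [[-28.4, -11.8, -11.8], [-21.7, 1.5, -3.8], [-15.2, 14.8, 12.8]] 0.0894
post 150 0.07856563777961359 [-10.    1.9 -30.4]
tcp [0.5569 0.279  0.0676] xaxis [ 0.001  0.    -1.   ] jaw -0.11 j [ 0.46  0.59  0.1   1.08 -0.    2.04] turn -0.0019 shift [12.6 -0.9  1. ] F [ 0.4  0.2 -0.8] clk 13.58 w 0.0204
```

Emit:
{"method": "play_rows", "body": {
  "plan": [
    [0,0.4,-3,0,0,0,1],
    [0,0,-4,0,0,0,1],
    [0,0,-4,0,0,0,1],
    [0,0,-4,0,0,0,1],
    [0,0,-4,0,0,0,1],
    [0,0,-4,0,0,0,1],
    [0,0,-4,0,0,0,1],
    [0,0,-3,0,0,0,1],
    [0,0,0,0,0,0,1],
    [0,0,0,0,0,0,1]
  ]
}}

```text
clock: 14.42
eef_pos: [0.5568, 0.3072, 0.0664]
tool_rot: [-0.499, -0.499, 0.502, -0.5]
ft_force: [1.2, -6.2, -2.0]
grip_width: 0.0208
```

Run:
```python
from h import *
d=eyepost(); go([0.5587,0.3092,0.055],0); save(d,"w5.png")
```

```text
eye plate 3983 [[-28.4, -11.8, -11.7], [-21.3, 1.5, -3.6], [-15.3, 14.9, 12.9]] 0.0877
tcp [0.5568 0.3071 0.0664] xaxis [-0.001 -0.005 -1.   ] jaw -0.15 j [ 0.51  0.62  0.14  1.1  -0.    2.08] turn -0.0026 shift [11.4  1.9 -2.2] F [ 0.3 -7.2 -0.8] clk 14.47 w 0.0205
```

View pics/w5.png

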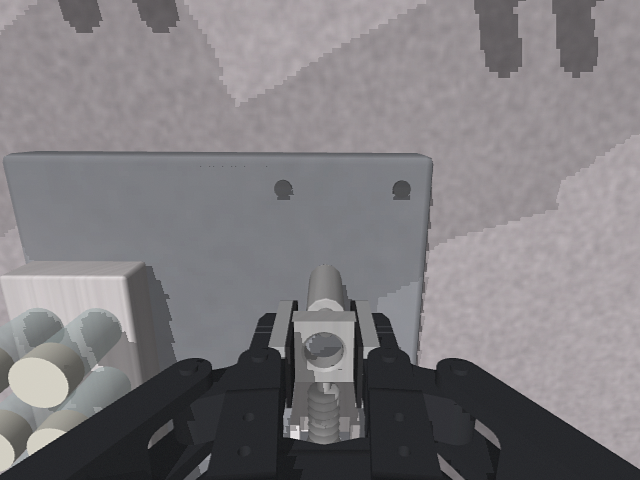

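The eye hole is at (324,350), gripped and stretched (about 7 N). It lags the post by about 2 mm, so I'll add that and lift 1 mm.

Emit:
{"method": "play_rows", "body": {
  "plan": [
    [-1,0.4,-1.2,0,0,0,1],
    [0,0,-1.2,0,0,0,1],
    [0,0,0,0,0,0,1],
    [0,0,0,0,0,0,1]
  ]
}}

```text
clock: 14.8
eef_pos: [0.557, 0.3091, 0.0671]
tool_rot: [-0.499, -0.498, 0.502, -0.5]
ft_force: [0.7, -7.7, -2.2]
grip_width: 0.0207
```

Run:
```python
from h import *
d=eyepost(); go([0.5587,0.3094,0.055],0)
P=cloud(d); p,R,o=tool(); T=(P-p)@R*1e3; h=P[...,2]
m=(abs(T[...,1]-1.5)<7)&(abs(T[...,2])<7)&(T[...,0]>-18.5)&(h>.0765)&(h<.0795); print("post in hole",m.sum(),T[m].mean(0).round(1),h[m].max(), np.percentile(T[m],[2,98],axis=0).round(1).tolist())
# hole rim: plate-top pixels vs not
m2=(abs(T[...,1]-1.5)<10)&(abs(T[...,2])<11)&(abs(T[...,0]+21.4)<1.2); c=(~m2)&(abs(T[...,1]-1.5)<10)
vs,us=np.where(m2); sub=np.zeros(h.shape,np.uint8); sub[vs.min():vs.max(),us.min():us.max()]=~m2[vs.min():vs.max(),us.min():us.max()]
n,l,s,cc=cv2.connectedComponentsWithStats(sub); k=1+np.argmax(s[1:,4]); print(s[k],cc[k])
W=np.linalg.inv(d["camera_from_world"]); r=W[:3,:3]@np.array([(cc[k][0]-d["cx"])/d["fx"],-(cc[k][1]-d["cy"])/d["fy"],-1]); q=W[:3,3]+r*(p[2]+.0214-W[2,3])/r[2]; print("eye hole tool",((q-p)@R*1e3).round(1))
u,v=np.round(cc[k]).astype(int); save(d,"w6.png",(v-40,v+40,u-50,u+50),7)
```

```text
eye plate 4002 [[-28.4, -11.8, -11.7], [-21.3, 1.5, -3.7], [-15.3, 14.8, 12.8]] 0.0884
tcp [0.557  0.3091 0.0671] xaxis [-0.002 -0.005 -1.   ] jaw -0.18 j [ 0.51  0.62  0.15  1.1  -0.    2.08] turn -0.0031 shift [12.1  1.8 -0.4] F [ 0.7 -8.5 -2.2] clk 14.85 w 0.0208
post in hole 85 [-10.3   1.7   1.1] 0.07834449270432953 [[-11.1, -1.1, -0.5], [-9.5, 4.6, 2.7]]
[ 303  332   42   39 1078] [323.27736549 350.08719852]
eye hole tool [-21.4   1.3   0.1]
```

View pics/w6.png

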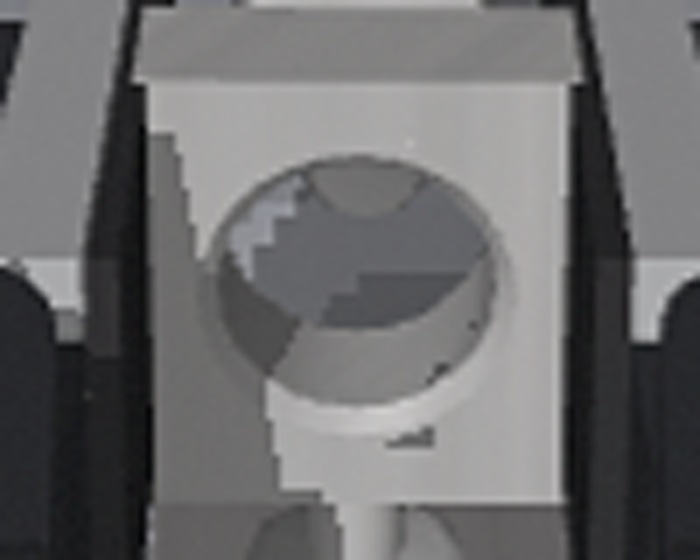

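Run:
```python
from h import *
d=camera("wrist"); p,R,o=tool(); W=np.linalg.inv(d["camera_from_world"])
for (a,b) in((360,215),(315,180),(420,180)):
  u,v=273+a/7,310+b/7
  r=W[:3,:3]@np.array([(u-d["cx"])/d["fx"],-(v-d["cy"])/d["fy"],-1])
  for z in(.0783,.0673): q=W[:3,3]+r*(z-W[2,3])/r[2]; print(z,((q-p)@R*1e3).round(1))
go([0,0,0])
```

```text
0.0783 [-11.2   1.7   2.4]
0.0673 [-0.2  1.8  8.8]
0.0783 [-11.2  -0.7   0.3]
0.0673 [-0.2 -0.8  6.5]
0.0783 [-11.2   4.9   0.2]
0.0673 [-0.2  5.2  6.5]
tcp [0.557  0.309  0.0671] xaxis [-0.002 -0.005 -1.   ] jaw -0.17 j [ 0.51  0.62  0.15  1.1  -0.    2.08] turn 0 shift [  69.7 -555.9  310.4] F [ 0.7 -8.1 -3.1] clk 14.9 w 0.0207
```

Emit:
{"method": "play_rows", "body": {
  "plan": [
    [0,0.5,-0.6,0,0,0,1],
    [3,0,0,0,0,0,1],
    [3,0,0,0,0,0,1],
    [3,0,0,0,0,0,1],
    [2,0,0,0,0,0,1],
    [1.5,0,0,0,0,0,1],
    [0,0,0,0,0,0,1],
    [0,0,0,0,0,0,1]
  ]
}}

```text
clock: 15.57
eef_pos: [0.5576, 0.3098, 0.0553]
tool_rot: [-0.499, -0.498, 0.502, -0.5]
ft_force: [-0.3, -7.6, 1.9]
grip_width: 0.0205
```

Run:
```python
from h import *
d=eyepost(); go([0.5587,0.3094,0.055],0)
```

```text
eye plate 4480 [[-28.5, -11.8, -11.5], [-21.2, 1.2, -1.8], [-15.3, 14.7, 13.0]] 0.0765
tcp [0.5577 0.3098 0.0554] xaxis [-0.001 -0.005 -1.   ] jaw -0.19 j [ 0.51  0.63  0.14  1.08 -0.    2.08] turn -0.0032 shift [0.4 1.  0.4] F [-0.1 -7.9  0.5] clk 15.62 w 0.0207
```

Emit:
{"method": "play_rows", "body": {
  "plan": [
    [0.8,0,0,0,0,0,1],
    [0,0,1.5,0,0,0,1],
    [0,0,1,0,0,0,1],
    [0,0,0,0,0,0,0.6],
    [0,0,0,0,0,0,0.2],
    [0,0,0,0,0,0,0.2],
    [0,0,0,0,0,0,0.2],
    [0,0,0,0,0,0,0.2],
    [-10,0,0,0,0,0,0.2],
    [-15,0,0,0,0,0,0.2],
    [-25,0,0,0,0,0,0.2],
    [-25,0,0,0,0,0,0.2],
    [-25,0,0,0,0,0,0.2],
    [0,0,0,0,0,0,0.2],
    [0,0,0,0,0,0,0.2]
  ]
}}

```text
clock: 16.87
eef_pos: [0.5595, 0.3105, 0.1583]
tool_rot: [0.502, 0.499, -0.498, 0.5]
ft_force: [0.4, -0.8, -0.6]
grip_width: 0.0343
```

Run:
```python
from h import *
d=camera("wrist"); P=cloud(d); p,R,o=tool(); h=P[...,2]
m=(abs(P[...,0]-.5587)<.014)&(P[...,1]>.285)&(P[...,1]<.325)&(h>.073)&(h<.082)
v,u=np.where(m); save(d,"w7.png",(int(v.mean())-45,int(v.mean())+120,int(u.mean())-90,int(u.mean())+90),3.5)
e=m&(h<.0772); q=P[e]; print("plate",np.percentile(q,[1,50,99],axis=0).round(4).tolist()); q=P[m&(h>.0775)]; print("post",len(q),q.mean(0).round(4),q.max(0).round(4))
for t in "hole post_top eye hook_foot slot".split():
    for r in pinpoint(t,d): print(t,round(r["confidence"],2),np.round(r["centre"],4))
go([0.5,-.3105,.2],0)
d=camera("top")
for t in("slot","key_grip"):
    for r in pinpoint(t,d)[:2]: print(t,round(r["confidence"],2),np.round(r["centre"],4))
P=cloud(d);h=P[...,2]; m=(abs(P[...,0]-.5)<.04)&(abs(P[...,1]+.312)<.04)&(h>.06); q=P[m]; print("keyhead",len(q),np.percentile(q,[2,50,98],axis=0).round(4).tolist(), cv2.minAreaRect((q[:,:2]*1e3).astype(np.float32)))
```

```text
plate [[0.5483, 0.288, 0.0732], [0.5592, 0.3095, 0.0761], [0.57, 0.3181, 0.0772]]
post 294 [0.5587 0.2956 0.0784] [0.57   0.3143 0.0814]
hole 0.71 [0.5549 0.1745 0.0639]
post_top 0.76 [0.5595 0.3099 0.073 ]
eye 0.94 [0.5587 0.3052 0.0749]
tcp [0.5574 0.3091 0.1536] xaxis [-0.002 -0.001 -1.   ] jaw -0.11 j [0.51 0.56 0.27 1.29 0.   2.08] turn -0.0019 shift [-45.5 -57.5 619.6] F [-1.4  0.7 -0.2] clk 17.17 w 0.0343
slot 0.81 [0.5591 0.1005 0.0718]
key_grip 0.75 [ 0.5017 -0.3152  0.0563]
keyhead 128 [[0.4936, -0.3251, 0.0607], [0.5, -0.3103, 0.0741], [0.5084, -0.2969, 0.079]] ((501.0670166015625, -311.4643859863281), (14.60620403289795, 30.298839569091797), 2.8785576820373535)
```

View pics/w7.png

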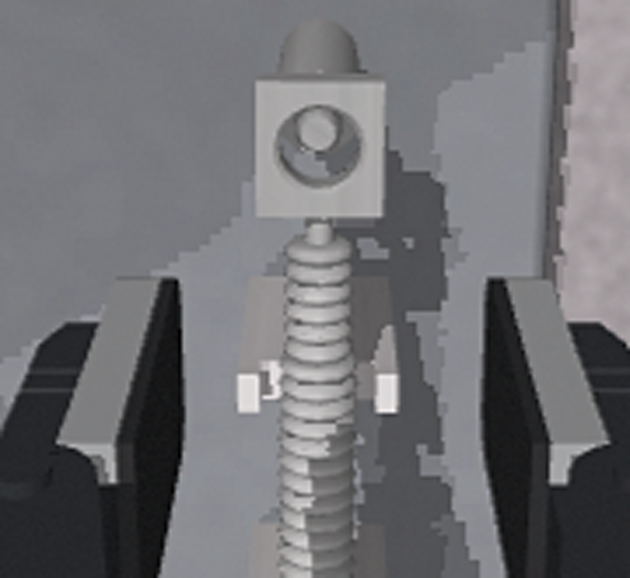

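The eye sits over the post at crop (318,130), with its hole pulled against the post, and the coil lies in the saddles. All 12 allowed views are used, so I'll work numerically from here. Next I'll measure the slot, then the key.

Emit:
{"method": "play_rows", "body": {
  "plan": [
    [-25,0,0,0,0,0,0],
    [-25,0,10,0,0,0,0],
    [0,0,28,0,0,0,0],
    [0,0,28,0,0,0,0],
    [0,0,28,0,0,0,0],
    [0,0,28,0,0,0,0],
    [0,0,28,0,0,0,0],
    [0,0,28,0,0,0,0],
    [0,0,28,0,0,0,0],
    [0,0,0,0,0,0,0],
    [0,0,0,0,0,0,0],
    [0,0,0,0,0,0,0]
  ]
}}

```text
clock: 18.32
eef_pos: [0.5578, 0.1036, 0.205]
tool_rot: [0.501, 0.5, -0.5, 0.499]
ft_force: [0.2, -0.4, 0.1]
grip_width: 0.0424
```

```bash
cat > slot.py <<'E'
from h import *
d=camera("wrist"); p,R,o=tool(); P=cloud(d); h=P[...,2]; W=np.linalg.inv(d["camera_from_world"])
print("p",p.round(4),"jaw",np.degrees(np.arctan2(R[1,1],R[0,1])).round(2))
for r in pinpoint("slot",d): print("net",round(r["confidence"],2),np.round(r["centre"],4))
m=(abs(P[...,0]-.558)<.03)&(abs(P[...,1]-.1025)<.035)&(h>.066)&(h<.074)
print(m.sum(),np.median(h[m]),np.percentile(P[m],[.5,99.5],axis=0).round(4).tolist())
zt=np.median(h[m]); print("rect",cv2.minAreaRect((P[m][:,:2]*1e3).astype(np.float32)))
# holes inside hull = slot
mm=m.astype(np.uint8); v,u=np.where(m); sub=np.zeros_like(mm); hull=cv2.convexHull(np.stack([u,v],1).astype(np.int32)); cv2.fillConvexPoly(sub,hull,1)
sub=cv2.erode(sub,np.ones((7,7)))&(1-mm); n,l,s,cc=cv2.connectedComponentsWithStats(sub)
for k in range(1,n):
    if s[k][4]<30: continue
    vs,us=np.where(l==k); ray=W[:3,:3]@np.stack([(us-d["cx"])/d["fx"],-(vs-d["cy"])/d["fy"],-np.ones(len(us))]); q=W[:3,3][:,None]+ray*((zt-W[2,3])/ray[2])
    print("slot",s[k],q.mean(1).round(4),cv2.minAreaRect((q[:2].T*1e3).astype(np.float32)),"tool",((q.mean(1)-p)@R*1e3).round(1))
E
python3 slot.py
```

```text
p [0.5577 0.1041 0.2049] jaw -0.08
net 0.86 [0.5533 0.1073 0.0645]
2710 0.07020155477243883 [[0.5394, 0.0824, 0.0674], [0.5751, 0.1264, 0.0719]]
rect ((557.220703125, 104.14683532714844), (44.73032760620117, 36.044464111328125), 89.55101013183594)
slot [317 220   9  25 225] [0.5573 0.1052 0.0702] ((557.3109130859375, 105.12081909179688), (18.012069702148438, 5.865789413452148), 89.91451263427734) tool [134.7  -0.4  -1. ]
```

Emit:
{"method": "play_rows", "body": {
  "plan": [
    [-3,-4,15,0,0,0,-0.2],
    [-3,-4,29,0,0,0,-0.2],
    [-3,-4,29,0,0,0,-0.2],
    [-3,-4,29,0,0,0,-0.2],
    [-3,-4,29,0,0,0,-0.2],
    [-3,-4,29,0,0,0,-0.2],
    [-3,-4,29,0,0,0,-0.2],
    [-3,-4,29,0,0,0,-0.2],
    [-3,-4,29,0,0,0,-0.2],
    [-3,-4,29,0,0,0,-0.2],
    [-3,-4,29,0,0,0,-0.2],
    [-3,-4,29,0,0,0,-0.2],
    [-3,-4,29,0,0,0,-0.2],
    [-3,-4,29,0,0,0,-0.2],
    [0,0,22,0,0,0,-0.2],
    [0,0,0,0,0,0,-0.2],
    [0,0,0,0,0,0,-0.2]
  ]
}}

```text
clock: 19.83
eef_pos: [0.5007, -0.3112, 0.2467]
tool_rot: [0.501, 0.499, -0.501, 0.499]
ft_force: [0.8, 0.2, -0.4]
grip_width: 0.0513
```

Run:
```python
from h import *
d=camera("wrist"); p,R,o=tool(); P=cloud(d); h=P[...,2]; T=(P-p)@R*1e3
for r in pinpoint("key_grip",d): print("net",round(r["confidence"],2),np.round(r["centre"],4))
for lo,hi in((.068,.085),(.030,.040)):
    m=(abs(P[...,0]-.5)<.04)&(abs(P[...,1]+.312)<.045)&(h>lo)&(h<hi)
    q=P[m]; print(len(q),np.median(q[:,2]).round(4),q[:,2].max().round(4),np.percentile(T[m],[1,99],axis=0).round(1).tolist(),cv2.minAreaRect((q[:,:2]*1e3).astype(np.float32)))
zt=.0752; m=(abs(P[...,0]-.5)<.03)&(abs(P[...,1]+.312)<.03)&(h>.0735); print(cv2.minAreaRect((P[m][:,:2]*1e3).astype(np.float32)),T[m].mean(0).round(1), np.percentile(h[m],[5,95]))
go([.5,-.311,.036],0)
```

```text
net 0.62 [ 0.5019 -0.3171  0.0521]
576 0.075 0.0772 [[169.9, -4.9, -10.9], [177.1, 9.1, 16.2]] ((502.598876953125, -313.1127014160156), (13.962967872619629, 28.449708938598633), 3.346482038497925)
1349 0.0353 0.0392 [[209.4, -15.4, -22.1], [214.6, 19.3, 28.0]] ((502.60064697265625, -313.33233642578125), (33.96192932128906, 50.635986328125), 3.087982654571533)
((499.9395446777344, -308.47186279296875), (35.6641731262207, 60.02684020996094), 89.52449035644531) [-62.3  -0.9 -11.1] [0.25976283 0.33527558]
tcp [ 0.5009 -0.3096  0.2468] xaxis [-0.001  0.001 -1.   ] jaw -0.05 j [-0.55  0.42  0.29  1.45  0.    1.02] turn -0.0009 shift [210.8  -0.8   1.6] F [-0.6  1.2  0.3] clk 19.93 w 0.0513
```

Emit:
{"method": "play_rows", "body": {
  "plan": [
    [20,0.6,2.6,-0.055,0,0,-0.2],
    [35,0,0,0,0,0,-0.2],
    [35,0,0,0,0,0,-0.2],
    [35,0,0,0,0,0,-0.2],
    [35,0,0,0,0,0,-0.2],
    [25,0,0,0,0,0,-0.2],
    [15,0,0,0,0,0,-0.2],
    [7,0,0,0,0,0,-0.2],
    [0,0,0,0,0,0,-0.2],
    [0,0,0,0,0,0,1],
    [0,0,0,0,0,0,1],
    [0,0,0,0,0,0,1],
    [0,0,0,0,0,0,1],
    [0,0,0,0,0,0,1],
    [0,0,0,0,0,0,1],
    [0,0,0,0,0,0,1],
    [0,0,0,0,0,0,1]
  ]
}}

```text
clock: 21.35
eef_pos: [0.5027, -0.3137, 0.042]
tool_rot: [0.487, 0.512, -0.486, 0.514]
ft_force: [-0.3, 0.6, 6.3]
grip_width: 0.0129
```

```bash
cat > key.py <<'E'
from h import *
d=camera("wrist"); p,R,o=tool(); P=cloud(d); T=(P-p)@R*1e3
m=(abs(T[...,1]-1)<12)&(abs(T[...,2])<22)&(T[...,0]>-45)&(T[...,0]<-25)
q=T[m]; q=q[q[:,0]<np.percentile(q[:,0],30)+1.5] if len(q) else q
if len(q): print("head top x",np.percentile(q[:,0],[5,50]).round(1),"y,z pct",np.percentile(q[:,1:],[2,98],axis=0).round(1).tolist(),cv2.minAreaRect(q[:,1:].astype(np.float32)))
go([.5,-.311,.036],0)
E
python3 key.py
```

```text
head top x [-42.4 -33.7] y,z pct [[-9.7, -13.3], [11.7, 11.4]] ((0.9908046722412109, -1.0813331604003906), (23.987741470336914, 27.78986167907715), 0.04720266908407211)
tcp [ 0.5027 -0.3137  0.042 ] xaxis [ 0.003 -0.002 -1.   ] jaw 3.04 j [-0.56  0.56 -0.03  0.98  0.    0.96] turn 0.0531 shift [ 6.  -2.8 -2.7] F [0.1 1.2 6.4] clk 21.4 w 0.0136
```

Emit:
{"method": "play_rows", "body": {
  "plan": [
    [-8,0,0,0,0,0,1],
    [-12,0,0,0,0,0,1],
    [-20,0,0,0,0,0,1],
    [-30,0,0,0,0,0,1],
    [-40,0,0,0,0,0,1],
    [-40,0,0,0,0,0,1],
    [-15,0,0,0.055,0,0,1],
    [0,0,0,0,0,0,1],
    [0,0,0,0,0,0,1]
  ]
}}

```text
clock: 22.15
eef_pos: [0.5019, -0.3135, 0.2065]
tool_rot: [0.501, 0.499, -0.5, 0.501]
ft_force: [-0.2, 1.1, -1.3]
grip_width: 0.0132
```

```bash
cat > key.py <<'E'
from h import *
d=camera("wrist"); p,R,o=tool(); P=cloud(d); T=(P-p)@R*1e3
v,u=np.mgrid[0:480,0:640]
for a in range(-44,-10,4):
    m=(abs(T[...,1]-1)<9)&(abs(T[...,2])<22)&(abs(T[...,0]-a)<2); q=T[m]
    if len(q)>5: print(a,len(q),"y,z",np.percentile(q[:,1:],[2,50,98],axis=0).round(1).tolist())
for r in pinpoint("key_grip",d)[:2]: print("net",round(r["confidence"],2),(1e3*(np.array(r["centre"])-p)@R).round(1))
go([.5565,.1045,.2],0)
E
python3 key.py
```

```text
-44 88 y,z [[-7.9, -11.9], [-6.1, -6.2], [-6.0, 6.3]]
-40 718 y,z [[-7.4, -10.7], [-4.8, -1.6], [9.9, 10.8]]
-36 3083 y,z [[-5.2, -13.3], [2.0, -1.3], [8.7, 12.3]]
-32 489 y,z [[-7.5, -14.3], [1.4, -13.2], [9.7, 10.6]]
-28 309 y,z [[-7.6, -14.4], [1.0, -13.6], [9.7, -10.1]]
-24 281 y,z [[-7.5, -14.4], [1.3, -13.7], [9.6, -10.1]]
-20 254 y,z [[-7.7, -14.4], [0.8, -13.6], [9.7, -10.1]]
-16 226 y,z [[-7.7, -14.3], [0.6, -13.6], [9.6, -10.2]]
-12 223 y,z [[-7.5, -14.2], [1.3, -13.6], [9.7, -10.2]]
net 0.76 [-14.4  -1.2   1.7]
tcp [ 0.5005 -0.3125  0.2034] xaxis [-0.003  0.002 -1.   ] jaw -0.08 j [-0.56  0.44  0.21  1.35 -0.    1.01] turn -0.0014 shift [   4.   56. -417.] F [-0.1 -0.1 -0.6] clk 22.25 w 0.0134
```

Emit:
{"method": "play_rows", "body": {
  "plan": [
    [0,4,-15,0,0,0,1],
    [0,4,-27,0,0,0,1],
    [0,4,-27,0,0,0,1],
    [0,4,-27,0,0,0,1],
    [0,4,-27,0,0,0,1],
    [0,4,-27,0,0,0,1],
    [0,4,-27,0,0,0,1],
    [0,4,-27,0,0,0,1],
    [0,4,-27,0,0,0,1],
    [0,4,-27,0,0,0,1],
    [0,4,-27,0,0,0,1],
    [0,4,-27,0,0,0,1],
    [0,4,-27,0,0,0,1],
    [0,3.5,-23,0,0,0,1],
    [0,0,0,0,0,0,1],
    [0,0,0,0,0,0,1],
    [0,0,0,0,0,0,1]
  ]
}}

```text
clock: 23.67
eef_pos: [0.5566, 0.0484, 0.2033]
tool_rot: [-0.499, -0.5, 0.501, -0.499]
ft_force: [0.9, -0.2, -1.0]
grip_width: 0.0133
```

```bash
python3 slot.py; python3 key.py; python3 -c "
from h import *
a=[]
for i in range(5): camera('wrist'); a.append(get_obs()['eef_pos'])
print(np.array(a).round(4))"
```

```text
p [0.5568 0.048  0.2037] jaw -0.15
net 0.67 [0.5517 0.1032 0.0668]
3174 0.07026268210831874 [[0.5393, 0.0827, 0.0677], [0.575, 0.126, 0.072]]
rect ((557.2188720703125, 104.3050765991211), (43.700016021728516, 35.95311737060547), 89.45425415039062)
slot [318 141  11  29 299] [0.5571 0.1049 0.0703] ((557.2376098632812, 104.45916748046875), (18.656967163085938, 6.819025993347168), 89.7255630493164) tool [133.4   0.5 -57.1]
-44 238 y,z [[-7.8, -12.2], [-6.9, -0.7], [9.9, 11.1]]
-40 169 y,z [[-7.7, -10.9], [-5.6, -4.2], [9.9, 8.4]]
-36 897 y,z [[-7.7, -11.5], [-1.4, -2.9], [9.7, 10.4]]
-32 3242 y,z [[-5.4, -14.4], [1.4, -2.7], [7.8, 11.7]]
-28 315 y,z [[-7.6, -14.9], [1.0, -14.2], [9.6, -10.7]]
-24 287 y,z [[-7.6, -14.8], [1.0, -14.2], [9.7, -10.8]]
-20 273 y,z [[-7.7, -15.0], [1.0, -14.2], [9.7, -10.7]]
-16 245 y,z [[-7.6, -14.9], [1.0, -14.3], [9.6, -10.9]]
-12 219 y,z [[-7.7, -15.0], [1.0, -14.3], [9.4, -10.8]]
net 0.27 [199.5 170.  127.9]
tcp [0.5574 0.0477 0.2047] xaxis [-0.001 -0.    -1.   ] jaw -0.2 j [ 0.09  0.37  0.12  1.32 -0.    1.66] turn -0.0035 shift [  4.7  -0.9 -56.8] F [ 0.1 -0.5 -0.4] clk 23.87 w 0.0132
[[0.5575 0.0478 0.2049]
 [0.5576 0.0479 0.205 ]
 [0.5577 0.048  0.2051]
 [0.5577 0.0482 0.2051]
 [0.5577 0.0483 0.2052]]
```

Emit:
{"method": "play_rows", "body": {
  "plan": [
    [0,-1.6,-14,0,0,0,1],
    [0,0,-14,0,0,0,1],
    [0,0,-14,0,0,0,1],
    [0,0,-14.1,0,0,0,1],
    [20,0,0,0,0,0,1],
    [25,0,0,0,0,0,1],
    [25,0,0,0,0,0,1],
    [15,0,0,0,0,0,1],
    [0,0,0,0,0,0,1],
    [0,0,0,0,0,0,1],
    [0,0,0,0,0,0,1],
    [0,0,0,0,0,0,1],
    [0,0,0,0,0,0,1]
  ]
}}

```text
clock: 25.2
eef_pos: [0.5573, 0.1053, 0.1216]
tool_rot: [0.501, 0.499, -0.5, 0.5]
ft_force: [0.3, -0.4, -0.3]
grip_width: 0.0131
```

Run:
```python
from h import *
go([.5561,.1044,.077],0)
d=camera("wrist"); p,R,o=tool(); P=cloud(d); T=(P-p)@R*1e3;h=P[...,2]
m=(abs(T[...,1]-1)<7)&(abs(T[...,2])<16)&(abs(T[...,0]+34)<3.5); print("head top",np.percentile(T[m],[2,50,98],axis=0).round(1).tolist())
m=(abs(P[...,0]-.558)<.03)&(abs(P[...,1]-.1025)<.035)&(h>.066)&(h<.074); print("switch",m.sum(),np.median(T[m][:,0]).round(1),np.percentile(T[m],[1,99],axis=0).round(1).tolist())
go([.5561,.1044,.077],0)
```

```text
tcp [0.5573 0.1053 0.1216] xaxis [ 0.003  0.001 -1.   ] jaw -0.1 j [ 0.19  0.44 -0.01  1.12  0.    1.76] turn -0.0017 shift [44.6 -1.4  0.9] F [ 0.3 -0.4 -0.3] clk 25.2 w 0.0131
head top [[-36.8, -5.4, -14.5], [-33.4, 1.1, -2.5], [-31.4, 7.7, 11.7]]
switch 3576 51.2 [[49.7, -17.8, -21.2], [54.6, 17.7, 13.5]]
tcp [0.5571 0.1052 0.1214] xaxis [ 0.003  0.001 -1.   ] jaw -0.11 j [ 0.19  0.44 -0.01  1.12  0.    1.76] turn -0.0019 shift [44.4 -1.1  0.8] F [ 0.4 -0.2  0.3] clk 25.25 w 0.013
```

Emit:
{"method": "play_rows", "body": {
  "plan": [
    [0,-1.2,0.9,0,0,0,1],
    [6,0,0,0,0,0,1],
    [6,0,0,0,0,0,1],
    [5,0,0,0,0,0,1],
    [3,0,0,0,0,0,1],
    [3,0,0,0,0,0,1],
    [3,0,0,0,0,0,1],
    [3,0,0,0,0,0,1],
    [0,0,0,0,0,0,1],
    [0,0,0,0,0,0,1]
  ]
}}

```text
clock: 26.08
eef_pos: [0.5549, 0.104, 0.0908]
tool_rot: [-0.5, -0.5, 0.501, -0.499]
ft_force: [-0.6, 1.0, -0.8]
grip_width: 0.0133
```

Run:
```python
from h import *
go([.5561,.1044,.077],0)
d=camera("wrist"); p,R,o=tool(); P=cloud(d); T=(P-p)@R*1e3;h=P[...,2]
m=(abs(T[...,1]-1)<7)&(abs(T[...,2])<16)&(abs(T[...,0]+34)<3.5); print("head top",np.percentile(T[m],[2,50,98],axis=0).round(1).tolist())
m=(abs(P[...,0]-.558)<.03)&(abs(P[...,1]-.1025)<.035)&(h>.066)&(h<.074); print("switch",m.sum(),np.median(T[m][:,0]).round(1),np.percentile(T[m],[1,99],axis=0).round(1).tolist())
```

```text
tcp [0.5549 0.104  0.0908] xaxis [-0. -0. -1.] jaw -0.11 j [ 0.19  0.46 -0.05  1.05  0.    1.76] turn -0.0019 shift [13.8  1.2 -0.4] F [-0.6  1.  -0.8] clk 26.08 w 0.0133
head top [[-37.0, -5.6, -14.2], [-32.9, 1.0, -2.1], [-31.2, 7.8, 12.0]]
switch 3542 20.8 [[19.3, -15.6, -22.4], [24.5, 20.0, 3.7]]
```

Emit:
{"method": "play_rows", "body": {
  "plan": [
    [0,1,0,0,0,0,1],
    [3,0,0,0,0,0,1],
    [3,0,0,0,0,0,1],
    [3,0,0,0,0,0,1],
    [2.5,0,0,0,0,0,1],
    [2,0,0,0,0,0,1],
    [1,0,0,0,0,0,1],
    [0,0,0,0,0,0,1],
    [0,0,0,0,0,0,1]
  ]
}}

```text
clock: 26.88
eef_pos: [0.5558, 0.104, 0.077]
tool_rot: [-0.5, -0.5, 0.5, -0.5]
ft_force: [-2.9, -0.6, 4.9]
grip_width: 0.0135
```

```bash
cat > k2.py <<'E'
from h import *
go([.5561,.1044,.077],0)
d=camera("wrist"); p,R,o=tool(); P=cloud(d); T=(P-p)@R*1e3;h=P[...,2]
m=(abs(T[...,1]-1)<7)&(abs(T[...,2])<16)&(abs(T[...,0]+34)<3.5); print("head top",np.percentile(T[m],[2,50,98],axis=0).round(1).tolist(),np.median(h[m]))
m=(abs(P[...,0]-.558)<.03)&(abs(P[...,1]-.1025)<.035)&(h>.066)&(h<.074); print("switch",m.sum(),np.median(T[m][:,0]).round(1),np.median(h[m]),np.percentile(T[m],[1,99],axis=0).round(1).tolist())
E
python3 k2.py
```

```text
tcp [0.5558 0.104  0.077 ] xaxis [-0. -0. -1.] jaw -0.11 j [ 0.18  0.48 -0.07  1.02  0.    1.76] turn -0.0019 shift [-0.   0.3 -0.4] F [-2.9 -0.6  4.9] clk 26.88 w 0.0135
head top [[-36.6, -5.4, -14.2], [-33.2, 1.2, -2.3], [-31.2, 7.8, 12.0]] 0.11018340326023077
switch 3215 6.7 0.0702643310222614 [[3.9, -16.2, -22.5], [10.6, 19.3, -1.6]]
```

Emit:
{"method": "play_rows", "body": {
  "plan": [
    [0.8,0,0,0,0,0,1],
    [0,0,0,0,0,0,1],
    [0,0,0,0,0,0,0.6],
    [0,0,0,0,0,0,0.2],
    [0,0,0,0,0,0,0.2],
    [0,0,0,0,0,0,0.2],
    [0,0,0,0,0,0,0.2],
    [-10,0,0,0,0,0,0.2],
    [-20,0,0,0,0,0,0.2],
    [-30,0,0,0,0,0,0.2],
    [-35,0,0,0,0,0,0.2],
    [-35,0,0,0,0,0,0.2],
    [0,0,-20,0,0,0,0.2],
    [0,0,-20,0,0,0,0.2],
    [0,0,-20,0,0,0,0.2],
    [0,0,0,0,0,0,0.2],
    [0,0,0,0,0,0,0.2]
  ]
}}

```text
clock: 28.35
eef_pos: [0.556, 0.1648, 0.2062]
tool_rot: [0.5, 0.5, -0.5, 0.5]
ft_force: [-0.6, -0.5, -0.2]
grip_width: 0.0342
```

Run:
```python
from h import *
go([.5561,.1044,.2],0)
d=camera("wrist"); P=cloud(d); h=P[...,2]
m=(abs(P[...,0]-.557)<.02)&(abs(P[...,1]-.1045)<.025)&(h>.100)&(h<.118); print("key head top",m.sum(),np.median(h[m]),cv2.minAreaRect((P[m&(h>.108)][:,:2]*1e3).astype(np.float32)))
m=(abs(P[...,0]-.5587)<.014)&(P[...,1]>.285)&(P[...,1]<.325)&(h>.0725)&(h<.0768); q=P[m]; print("eye plate",len(q),np.percentile(q,[1,50,99],axis=0).round(4).tolist())
m=(abs(P[...,0]-.5587)<.008)&(P[...,1]>.302)&(P[...,1]<.316)&(h>.0774)&(h<.081); print("post",m.sum(),P[m].mean(0).round(4))
for c in("wrist","top","scene"):
    d=camera(c)
    for t in "hole hook_foot post_top eye slot key_grip beaker flask".split():
        for r in pinpoint(t,d)[:3]:
            if r["centre"][1]>0 or t in("beaker","flask"): print(c,t,round(r["confidence"],2),np.round(r["centre"],4))
```

```text
tcp [0.556  0.1648 0.2062] xaxis [ 0.001 -0.    -1.   ] jaw 0.0 j [ 0.29  0.41  0.18  1.34 -0.    1.86] turn 0.0 shift [ 6.2  0.1 60.4] F [-0.6 -0.5 -0.2] clk 28.35 w 0.0342
key head top 863 0.10997120902938962 ((557.10546875, 105.22550964355469), (13.790823936462402, 27.783252716064453), 0.4706876873970032)
eye plate 613 [[0.5485, 0.286, 0.0728], [0.5595, 0.306, 0.076], [0.5699, 0.3133, 0.0768]]
post 59 [0.558  0.3085 0.0779]
wrist hole 0.89 [0.5587 0.1752 0.0615]
wrist hook_foot 0.8 [0.5536 0.1778 0.0532]
wrist post_top 0.79 [0.5585 0.3089 0.0719]
wrist eye 0.74 [0.5575 0.3071 0.0702]
wrist eye 0.21 [0.5619 0.3106 0.0759]
wrist slot 0.78 [0.555  0.1015 0.0667]
wrist slot 0.55 [0.5578 0.2355 0.0811]
wrist slot 0.42 [0.556  0.2336 0.0849]
wrist key_grip 0.95 [0.557  0.104  0.0902]
top post_top 0.56 [0.558  0.3072 0.0775]
top eye 0.19 [0.5571 0.1034 0.0735]
top slot 0.61 [0.5594 0.1037 0.0722]
top key_grip 0.44 [0.5579 0.1027 0.0922]
top beaker 0.83 [ 7.204e-01 -2.364e-01 -2.000e-04]
top flask 0.7 [ 0.724  -0.0873 -0.0031]
scene hole 0.68 [0.5575 0.1721 0.0633]
scene hole 0.24 [0.5549 0.3088 0.0753]
scene hook_foot 0.89 [0.5562 0.1791 0.0539]
scene post_top 0.78 [0.5527 0.3097 0.0783]
scene slot 0.69 [0.5588 0.1029 0.0694]
scene key_grip 0.74 [0.554  0.2322 0.0775]
scene key_grip 0.62 [0.554  0.1034 0.0921]
scene beaker 0.71 [ 0.7178 -0.2332  0.0032]
scene flask 0.79 [ 0.7259 -0.0814  0.0012]
```

Run:
```python
from h import *
d=camera("wrist"); P=cloud(d); h=P[...,2]
for y in np.arange(.172,.30,.008):
    m=(abs(P[...,0]-.558)<.009)&(abs(P[...,1]-y)<.003)&(h>.06)&(h<.1)
    if m.sum()>3: print(y.round(3),m.sum(),np.percentile(h[m],[50,97]).round(4),P[m][h[m]>.066][:,0].mean().round(4))
```

```text
0.172 122 [0.0633 0.0649] nan
0.18 180 [0.0635 0.087 ] 0.5576
0.188 108 [0.0647 0.0869] 0.5576
0.196 218 [0.0882 0.0904] 0.5579
0.204 179 [0.088  0.0901] 0.5579
0.212 191 [0.0871 0.0891] 0.558
0.22 187 [0.086  0.0881] 0.5581
0.228 190 [0.0856 0.0876] 0.5582
0.236 194 [0.0849 0.0871] 0.5583
0.244 186 [0.0841 0.0858] 0.5583
0.252 244 [0.0828 0.0853] 0.5584
0.26 237 [0.0823 0.0847] 0.5585
0.268 183 [0.0813 0.0839] 0.5586
0.276 183 [0.0801 0.0821] 0.5586
0.284 196 [0.0793 0.0812] 0.5588
0.292 199 [0.076  0.0786] 0.5581<stdin>:5: RuntimeWarning: Mean of empty slice.
  ret = ret.dtype.type(ret / rcount)
```

The key is home and the eye is on the post. The coil's hook end still rides about 12 mm high, which puts the foot about 12 mm below the plate, inside the 4–30 mm band. I'll check whether it creeps.

Emit:
{"method": "play_rows", "body": {
  "plan": [
    [0,0,0,0,0,0,0.2],
    [0,0,0,0,0,0,0.2],
    [0,0,0,0,0,0,0.2],
    [0,0,0,0,0,0,0.2],
    [0,0,0,0,0,0,0.2],
    [0,0,0,0,0,0,0.2],
    [0,0,0,0,0,0,0.2],
    [0,0,0,0,0,0,0.2],
    [0,0,0,0,0,0,0.2],
    [0,0,0,0,0,0,0.2],
    [0,0,0,0,0,0,0.2],
    [0,0,0,0,0,0,0.2],
    [0,0,0,0,0,0,0.2],
    [0,0,0,0,0,0,0.2],
    [0,0,0,0,0,0,0.2],
    [0,0,0,0,0,0,0.2],
    [0,0,0,0,0,0,0.2],
    [0,0,0,0,0,0,0.2],
    [0,0,0,0,0,0,0.2],
    [0,0,0,0,0,0,0.2]
  ]
}}

```text
clock: 31.47
eef_pos: [0.5561, 0.164, 0.2057]
tool_rot: [0.5, 0.5, -0.5, 0.5]
ft_force: [-0.8, 0.1, 0.2]
grip_width: 0.0346
```

Run:
```python
from h import *
d=camera("wrist"); P=cloud(d); h=P[...,2]
for y in (.18,.196,.212,.244,.284):
    m=(abs(P[...,0]-.558)<.009)&(abs(P[...,1]-y)<.003)&(h>.06)&(h<.1)
    print(y,m.sum(),np.percentile(h[m],[50,97]).round(4))
# does pre-release eyepicture exist: saved clouds unavailable
go([.558,.2,.1],0)
```

```text
0.18 180 [0.0635 0.087 ]
0.196 216 [0.0882 0.0907]
0.212 191 [0.0871 0.0892]
0.244 188 [0.0841 0.0858]
0.284 195 [0.0792 0.081 ]
tcp [0.5561 0.164  0.2057] xaxis [ 0.  0. -1.] jaw -0.11 j [0.29 0.41 0.18 1.34 0.   1.86] turn -0.0019 shift [105.7   1.9 -36. ] F [-0.6 -0.5 -0.9] clk 31.52 w 0.0342
```

```bash
python3 -c "
from workcell import *
print(job_done())"
```

```text
the job is handed in; nothing more can be done
None
```

The spring is hooked and stretched over the post, the key is home in the switch slot, and I have handed the job in at about 31.5 s of the 61 s allowed. `job_done()` gave no verdict.

**Last checks:**
- **Key:** the head top is 40 mm above the switch, so the shoulder is on it. The key is about 1 mm off the slot centre and turned less than 0.02 rad.
- **Eye:** it sits over the post about 6 mm below the tip, pulled against the post. The spring is stretched by about 28 mm (an estimate from the geometry; the joint was not read). The pull was about 8 N before I let go.
- **Glassware and arm:** the beaker and flask are at their starting positions. The gripper is open and clear, with no contact force beyond sensor noise.

**One check differed from the ideal:** the hook end of the coil did not settle back into the near saddle. The spring sits tilted about 6°, with its hook end about 12 mm high. The hook foot is therefore roughly 10–12 mm below the plate top, still inside the 4–30 mm band. It showed no creep over about 3 s, so I did not press it down.

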